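# Unlatch and slide open the filter cover of the fume extractor

## Robot

A 6-joint arm with a two-finger parallel gripper is mounted at the origin on the work surface. World frame = base frame: x ahead of the robot, y to its left, z up, the work surface at z = 0. Lengths are in mm, angles in rad, forces in N, time in s.
With the tool pointing down it reaches from about 350 to 775 mm from the base axis. Payload 5.5 kg.
Tool frame: the origin (TCP) lies midway between the tips of the shut fingers; the grasp point (between the pads) lies 19 mm behind it; x points along the fingers, z is the direction in which the jaws open and shut, and the axes are right-handed (so a half turn about x gives the same grasp; the last joint's range is limited). The gripper opens to 85 mm and grips with 20 to 120 N. Pads are 22 mm wide; open, the fingers measure 114 mm over their backs; the gripper's body (76 mm by 85 mm) begins 54 mm behind the grasp point. The pads swing forward as they close: fully open they stand 13 mm farther back than shut.
Start: joints at [1.114, 0.313, 0.046, 1.304, 0, 1.431], TCP at [179.154, 546.421, 231.323] pointing down, gripper open.
Joint ranges: [-2.76, 2.76], [-0.86, 1.69], [-1.03, 1.26], [-2.2, 2.34], [-1.47, 1.5], [-3.14, 3.14]. Speed limits (rad/s): [2.57, 2.57, 3.14, 3.14, 3.14, 3.14].

## Interface

Orientations are given as a 3x3 rotation matrix whose columns are the frame's x, y, z axes.
In Python, from bench import telemetry, vision, job gives the robot as it stands. The module is installed in compiled form; this text tells all that it offers.
- The arm moves only by the tool arm_command, never from a script. Its argument "targets" is a list of rows, each an object with "xyz": the shift along the world's x, y, z in units of 30 mm (1.0 is 30 mm), a list of three; "dr": the turn, a rotation vector about the world's x, y, z in units of 5 degrees (1.0 is 5 degrees), a list of three; "grip": the closure, from 0 (fully open) to 1 (shut). A call has 1 to 8 rows; each row is the pose to reach, as a shift and turn from the pose commanded when the call began; what a row does not reach only later rows make up. A row lasts 1/10 s, in which the tool goes at most 50 mm and 8.59 degrees, less where a joint would pass 70% of its speed; a pose out of reach is approached as far as the arm can. A call with a gripper value outside its range is refused whole. The fingers move at their own pace and stop on an object; the grip force is fixed at half the most. Time passes only in rows, so rows that repeat a pose let the fingers close. It gives the time, the measured TCP pose, the force and the opening at its end, in the units of the state.
- telemetry.observe(): the state, without advancing time (a new reading comes with each control period).
- vision.get_image(name): name is "side" or "top"; returns a dict with "color" (420x560x3 uint8, blue, green, red), "depth" (420x560 float32, mm along the optical axis (not along the pixel's ray), 0 where there is no reading), "mtx" (3x3 intrinsics, pixels), "R" (3x3) and "t" (3): a world point X has camera coordinates R X + t. Camera axes: x right, y down, z forward; pixel columns grow to the right and rows downward; lengths in mm; the calibration is good to about 2 mm. A picture is of the moment at which its call begins.
- job.job_done(): hands the job in, once; it reports no verdict.
The state is a dict: "t": time; "q": joint angles; "qd": joint speeds; "joint_efforts": joint torques, N m; "tcp_pos": TCP position; "ee_rot": TCP orientation; "contact_force": force on the tool from outside, world axes, zero at the start; "torque": the same for the moment, N m; "opening": finger opening in mm.
Only numpy, scipy, OpenCV 4.12 (cv2) and the standard library are available. Lean on these libraries where they do the work, as an engineer would, in place of code of your own. Each camera call takes 0.05 s, during which the arm holds its last target.

## Task

Open the blue filter box of the tinning bench's fume extractor so that its filter can be changed: press the orange snap tab all the way in, then push the released white cover along its runners, past the tab, until the filter underneath is completely uncovered, and leave the cover lying flat on the runners. Only press and push with the fingertips: do not pick up or tip the cover, and leave everything else on the bench as it stands.

Things in the scene. Friction and masses are not known exactly. Their poses are not given: they have to be found in the camera images.
- filter_box: fixed blue box on the bench, 280 (its x) x 150 (y) x 78 mm, duct stub on its -x end (to x -168), pointing any way. Origin: centre of its underside, z up; +x is the way the cover slides open. On top, cover seat at the -x end, parking place at the +x end. Side rails (inner faces y +-57) and the walls across both ends (inner faces x -115 and +132) reach z 78 mm
- runners (a point): middle of the runners' level, at x = 0, y = 0, z = 70 mm in the box's frame, same axes. Two dark steel runners, top faces at this height, lie y = 32 to 55 mm either side of it along the box, and between them is an open channel 64 mm wide, its floor 20 mm lower
- filter (a point): centre of the pale pleated filter's top, under the seated cover; the filter spans 83 mm along the box's x (x = -105 to -22 mm in the box's frame) and 64 mm across, 6 mm below the runners; same axes as the box
- cover: white flat loose cover, 96 (x) x 109 (y) x 8 mm, 0.17 to 0.35 kg, lying on the runners between the side rails, about 2 mm play each side. Origin: centre of its underside; axes as the box's. Seated it is at x = -62, z = 70 mm in the box's frame; the filter is fully uncovered once it is past x = +26; at the end stop it is at x = 84
- rib_top (a point): middle of the top edge of the black upright rib across the cover: 8 thick (x), 60 wide (y), standing 20 mm above the cover's top face; 15 mm towards +x of the cover's middle, 28 mm above its underside. Same axes; the cover is pushed against the rib's -x face
- tab_top (a point): centre of the top face of the orange snap tab, 28 (x) x 34 (y) mm, black grip lines, at x = 3, y = 0 in the box's frame, in the channel just before the cover's +x edge; same axes. Standing out, its top is at z = 80 mm and blocks the cover; fully in, at z = 66, 4 mm below the runners, the cover passes over it. Moves with the tab
- tab (a joint): how far the tab is pressed straight down, m: 0 to 0.003 at the start, 0.014 fully in (hard stop), cover released beyond 0.010. Takes about 5 N to move, a little more when fast, and stays where it is left
- beaker: small open copper beaker, 58 mm across, 75 mm tall, standing beside the filter box; origin at the centre of its underside; not to be disturbed
- spare_filter: spare filter, grey flat block 80 x 62 x 23 mm with pale pleats, lying beside the filter box; origin at the centre of its underside; not to be disturbed
- pot: open copper pot, 110 mm across, 85 mm tall, to the left; origin at the centre of its underside; not to be disturbed
- flux_jar: amber jar with black cap, 66 mm across, 85 mm tall, to the left; origin at the centre of its underside; not to be disturbed
- mallet: hammer lying on the bench to the right; origin under its middle; not to be disturbed
- brush: brush lying on the bench to the right; origin under its middle; not to be disturbed
- tin: small closed metal tin, 56 mm across, 60 mm tall, to the left; origin at the centre of its underside; not to be disturbed
Things that resemble listed ones, but are neither listed nor needed, are in the scene too. There is more than one size of the cover; the job needs the middle-sized.

How it is judged (in metres and radians):
On the way, in this order (a step that is already met when the one before it is completed fails the run):
1. the tab is pressed in while the cover is still on its seat (value of joint tab above 0.01 m and x of cover in the frame of filter_box below -0.05 m), for 0.1 s.
2. the cover is pushed clear of the filter (x of cover in the frame of filter_box above 0.025 m), for 0.1 s.
At the end, for the whole second after the job is handed in: the tab is in (at least 9 mm) and the cover lies still and flat (within 0.05 rad) on the runners, its origin at x = 25 to 90 mm in the filter box's frame, so that the filter is uncovered (x of cover in the frame of filter_box between 0.025 and 0.09 m and y of cover in the frame of filter_box between -0.006 and 0.006 m and z of cover in the frame of filter_box between 0.066 and 0.074 m and angle between cover's own z axis and vertical below 0.05 rad and linear speed of cover below 0.01 m/s and value of joint tab above 0.009 m); the robot touches nothing.
It fails at once if the cover is lifted more than 12 mm off its runners (z of cover in the frame of filter_box above 0.082 m).
It fails at once if the cover is tipped more than 0.25 rad (angle between cover's own z axis and vertical above 0.25 rad).
It fails at once if another thing on the bench is moved by more than 25 mm (distance of any of beaker, spare_filter, pot, flux_jar, mallet, brush, tin from where it was at the start of the episode above 0.025 m).
It fails at once if a beaker, pot, jar, tin or the spare filter is tipped over (angle between any of beaker, spare_filter, pot, flux_jar, tin's own z axis and vertical above 0.5 rad).
It also fails if it takes over 40 s, if anything falls off the work surface, if the arm or the gripper's body presses on something with over 40 N, if the wrist force passes 120 N, or if a joint passes its speed limit or range.

## Working session

There is one attempt and no reset: what is moved stays moved. The work goes in short steps, Python scripts to look and compute and a tool call to move; the robot and the scene stay as the last step left them, time stands still between calls to the robot, and variables do not carry over. Pictures are saved under pics/ and viewed, and the job is handed in when it is done.

Besides the shell and the picture viewer there is one more tool, called after ">>>" as name(argument=value, ...), one argument or row to a line, values as JSON. arm_command: Moves the arm, as the interface text tells. Its arguments: {"type":"object","properties":{"targets":{"type":"array","items":{"type":"object","properties":{"xyz":{"type":"array","items":{"type":"number"}},"dr":{"type":"array","items":{"type":"number"}},"grip":{"type":"number"}}}}},"required":["targets"]}

```bash
mkdir -p pics; cat > h.py <<'E'
import numpy as np, cv2, pickle
from bench import telemetry, vision, job
def snap(n,tag):
    im=vision.get_image(n); cv2.imwrite(f'pics/{tag}_{n}.png',im['color']); pickle.dump(im,open(f'{tag}_{n}.pkl','wb')); return im
def load(n,tag): return pickle.load(open(f'{tag}_{n}.pkl','rb'))
def ray(im,uv,z):
    uv=np.atleast_2d(np.array(uv,float)); p=np.c_[uv,np.ones(len(uv))]@np.linalg.inv(im['mtx']).T
    R=np.array(im['R']);t=np.array(im['t']).ravel(); d=p@R; c=-R.T@t
    s=(z-c[2])/d[:,2]; return c+s[:,None]*d
def pts(im):
    d=im['depth'];v,u=np.mgrid[:d.shape[0],:d.shape[1]]
    p=np.stack([u,v,np.ones_like(u)],-1)@np.linalg.inv(im['mtx']).T*d[...,None]
    return (p-np.array(im['t']).ravel())@np.array(im['R'])
def proj(im,X):
    c=np.atleast_2d(X)@np.array(im['R']).T+np.array(im['t']).ravel(); p=c@np.array(im['mtx']).T; return p[:,:2]/p[:,2:]
E
python3 - <<'E'
from h import *
for n in('side','top'):
    im=snap(n,'a'); print(n,im['mtx'],im['R'],im['t'])
s=telemetry.observe();print(s)
E
```

```text
side [[392.02085894   0.         279.70074431]
 [  0.         392.02085894 212.95287339]
 [  0.           0.           1.        ]] [[ 0.82080803 -0.5711501   0.00785723]
 [-0.35961729 -0.52740061 -0.7697558 ]
 [ 0.44379002  0.62899615 -0.63829011]] [-454.268324    257.14836705 1158.1855056 ]
top [[473.37054941   0.         278.21709267]
 [  0.         473.37054941 207.74080297]
 [  0.           0.           1.        ]] [[ 0.0073397  -0.99987022  0.01434154]
 [-0.98188186 -0.00992191 -0.18923416]
 [ 0.1893519  -0.01269277 -0.98182725]] [ -22.08425843  511.48816193 1265.05860825]
{'t': 0.1, 'q': array([1.11442951e+00, 3.13956426e-01, 4.51028987e-02, 1.30359335e+00,
       1.50539655e-06, 1.43118259e+00]), 'qd': array([-0.0007171 , -0.00021708,  0.00257062, -0.00012022, -0.00050454,
        0.00079382]), 'joint_efforts': array([ 2.45241106e-03, -4.81725061e+01,  2.99244833e+01,  1.26600396e-02,
       -1.21129347e-04, -8.51278600e-06]), 'tcp_pos': array([178.91986893, 545.98416542, 230.48454267]), 'ee_rot': array([[-7.28731645e-04, -9.50251701e-01,  3.11482220e-01],
       [-1.48096850e-03,  3.11482987e-01,  9.50250575e-01],
       [-9.99998638e-01,  2.31182309e-04, -1.63428035e-03]]), 'contact_force': array([0.23932524, 0.33481576, 0.02962794]), 'torque': array([-0.02680055, -0.02772185,  0.06384433]), 'opening': 85.64067541367514}
```

View pics/a_top.png

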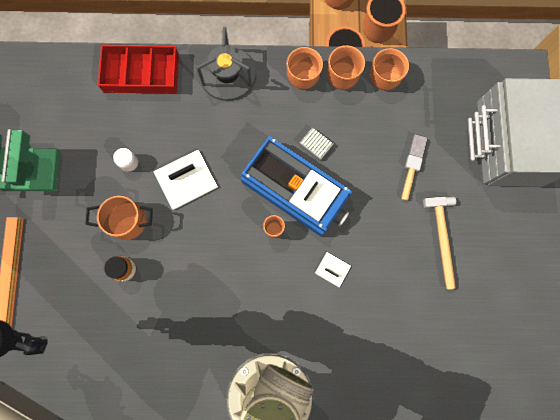

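View pics/a_side.png

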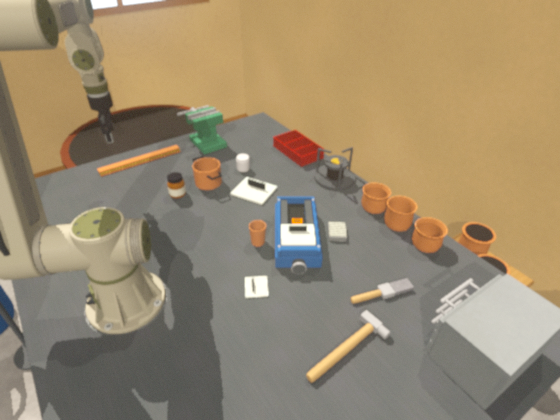

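The top view shows the blue box centred near (297,183), with its duct stub at (343,217), so it opens towards the upper left. White covers: large loose one (186,179), small loose one (333,269), and the middle-sized one seated on the box (315,195), which is the one I need. The orange tab is at (297,182). I also considered the other orange and copper things as possible tabs, but they are pots and the beaker at (274,226). Next I check a close crop and measure.

```bash
python3 - <<'E'
from h import *
im=load('top','a');c=im['color']
cv2.imwrite('pics/crop1.png',cv2.resize(c[125:245,230:370],None,fx=5,fy=5,interpolation=cv2.INTER_CUBIC))
P=pts(im);hsv=cv2.cvtColor(c,cv2.COLOR_BGR2HSV)
roi=np.zeros(c.shape[:2],bool);roi[125:245,230:370]=1
blue=cv2.inRange(hsv,(100,120,60),(125,255,255))>0
m=blue&roi&(P[...,2]>74)&(P[...,2]<84)
X=P[m]; print(m.sum(),np.median(X[:,2]))
r=cv2.minAreaRect(X[:,:2].astype(np.float32));print('rails rect',r,cv2.boxPoints(r))
org=(cv2.inRange(hsv,(8,150,120),(22,255,255))>0)&roi
n,l,st,ce=cv2.connectedComponentsWithStats(org.astype(np.uint8))
for i in range(1,n):
    if st[i,4]>20:print('orange',st[i],ce[i],np.median(P[l==i],0), ray(im,ce[i],80))
wh=(cv2.inRange(hsv,(0,0,170),(180,40,255))>0)&roi&(P[...,2]>74)&(P[...,2]<84)
r=cv2.minAreaRect(P[wh][:,:2].astype(np.float32));print('cover',r,np.median(P[wh],0))
bk=roi&(P[...,2]>93)&(P[...,2]<105);print('rib',bk.sum(),np.median(P[bk],0) if bk.any() else'',cv2.minAreaRect(P[bk][:,:2].astype(np.float32)) if bk.any() else'')
E
```

```text
988 78.24282129934599
rails rect ((578.7254638671875, -66.63026428222656), (279.4227294921875, 134.41015625), 55.72262954711914) [[ 444.50708  -144.22679 ]
 [ 555.573    -219.92656 ]
 [ 712.94385    10.966263]
 [ 601.8779     86.66603 ]]
orange [288 174  15  16 147] [294.9047619  181.87755102] [578.81103413 -62.69820255  78.33528636] [[578.29925004 -62.41664993  80.        ]]
orange [264 216  21  21 285] [274.03157895 226.3122807 ] [463.62725693  -6.59233997   7.66451363] [[454.72016412  -6.34715729  80.        ]]
cover ((578.212890625, -66.64547729492188), (245.77267456054688, 130.69058227539062), 55.884674072265625) [ 542.51038791 -117.65480669   78.46772684]
rib 67 [ 551.843293   -104.93150853   98.33140624] ((552.3994750976562, -104.88086700439453), (8.09687328338623, 59.91975402832031), 55.38032913208008)
```

View pics/crop1.png

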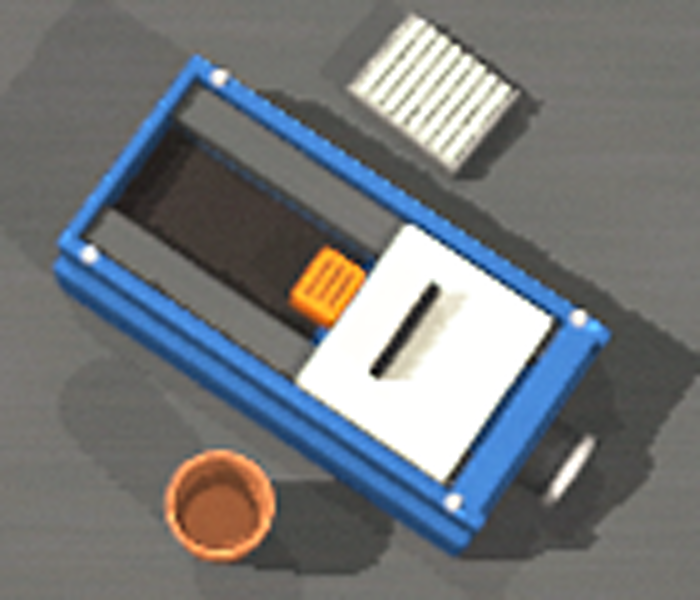

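The crop confirms the seated cover with its rib, the orange tab with grip lines, and an empty parking end. The checks agree:
- **Box:** 279 mm long, yaw 55.7°, centre about (578.7, -66.6).
- **Rib:** 8.1 x 59.9 mm at box x = -47.
- **Tab:** at box x of about +3.

I now move over the tab with the fingers shut and the jaw axis along the box's y.

>>> arm_command(
  targets=[
    {"xyz":[0.8,-1.2,0],"dr":[0,0,-1.5],"grip":1},
    {"xyz":[1.6,-2.4,0],"dr":[0,0,-3],"grip":1},
    {"xyz":[2.5,-3.8,0],"dr":[0,0,-4.5],"grip":1},
    {"xyz":[3.4,-5.2,0],"dr":[0,0,-6],"grip":1},
    {"xyz":[4.3,-6.5,0],"dr":[0,0,-7.5],"grip":1},
    {"xyz":[5.1,-7.8,0],"dr":[0,0,-9],"grip":1},
    {"xyz":[6,-9.1,0],"dr":[0,0,-10.5],"grip":1},
    {"xyz":[6.8,-10.4,0],"dr":[0,0,-12],"grip":1},
  ],
)

```text
t: 0.9
tcp_pos: [383.8, 232.6, 231.1]
ee_rot: [[0.0, -0.2, 0.98], [0.0, 0.98, 0.2], [-1.0, 0.0, 0.0]]
contact_force: [1.0, 0.6, 0.3]
opening: -0.0
```

>>> arm_command(
  targets=[
    {"xyz":[0.8,-1.2,0],"dr":[0,0,-1.5],"grip":1},
    {"xyz":[1.6,-2.4,0],"dr":[0,0,-3],"grip":1},
    {"xyz":[2.5,-3.8,0],"dr":[0,0,-4.5],"grip":1},
    {"xyz":[3.4,-5.2,-0.5],"dr":[0,0,-6],"grip":1},
    {"xyz":[4.3,-6.5,-1],"dr":[0,0,-7.5],"grip":1},
    {"xyz":[5.2,-7.9,-1.5],"dr":[0,0,-9.2],"grip":1},
    {"xyz":[6,-9.1,-2],"dr":[0,0,-9.2],"grip":1},
    {"xyz":[6.6,-9.9,-2.3],"dr":[0,0,-9.2],"grip":1},
  ],
)

```text
t: 1.7
tcp_pos: [581.7, -65.6, 160.2]
ee_rot: [[-0.002, 0.564, 0.826], [-0.0, 0.826, -0.564], [-1.0, -0.001, -0.001]]
contact_force: [0.1, -0.7, -0.4]
opening: 0.0
```

>>> arm_command(
  targets=[
    {"xyz":[0,0,0],"dr":[0,0,0],"grip":1},
    {"xyz":[0,0,0],"dr":[0,0,0],"grip":1},
    {"xyz":[0,0,0],"dr":[0,0,0],"grip":1},
  ],
)

```text
t: 2.0
tcp_pos: [580.5, -61.8, 162.4]
ee_rot: [[-0.001, 0.561, 0.828], [0.0, 0.828, -0.561], [-1.0, -0.0, -0.001]]
contact_force: [0.3, -0.2, -0.2]
opening: -0.2
```

```bash
python3 - <<'E'
from h import *
s=telemetry.observe();p=s['tcp_pos'];print(s['t'],p,s['q'],s['contact_force'],np.degrees(np.arctan2(s['ee_rot'][1,2],s['ee_rot'][0,2])),s['ee_rot'][:,0])
a=np.radians(55.75);u=np.array([np.cos(a),np.sin(a)]);v=np.array([-u[1],u[0]]);c=np.array([578.7,-66.6])
print('box xy',(p[:2]-c)@u,(p[:2]-c)@v,'delta to x=4',(c+4*u-p[:2])/30)
im=snap('side','b');
cv2.imwrite('pics/b_crop.png',cv2.resize(im['color'][130:290,220:380],None,fx=3.7,fy=3.7,interpolation=cv2.INTER_CUBIC))
E
```

```text
2.0 [580.49463846 -61.79239332 162.368052  ] [-2.43613769e-01  3.58412536e-01 -6.02608506e-02  1.15293924e+00
  1.79930519e-04  1.92252926e+00] [ 0.34565203 -0.16547658 -0.17568308] -34.11086031199616 [-7.48796133e-04  3.71518540e-04 -9.99999651e-01]
box xy 4.983949769973794 1.2223149736623307 delta to x=4 [ 0.01521937 -0.05004159]
```

View pics/b_crop.png

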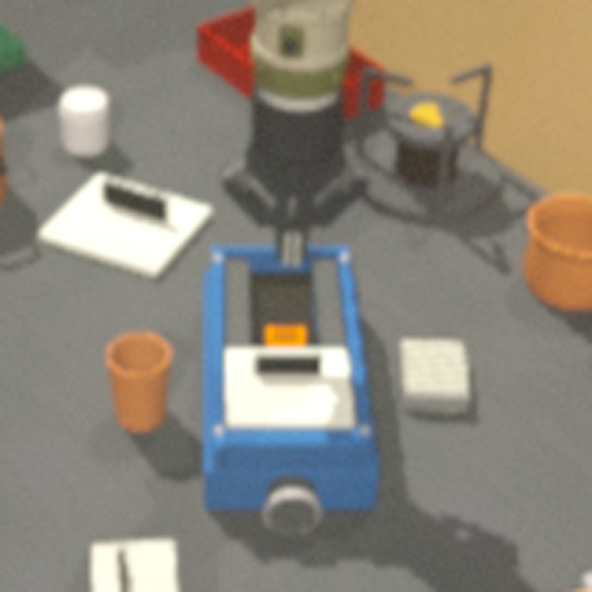

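The shut fingers hang straight over the tab: in the crop, tips at (290,250) and tab at (286,335) below them. The pose is about 1 mm off, so I descend and press.

>>> arm_command(
  targets=[
    {"xyz":[0,-0.05,-1],"dr":[0,0,0],"grip":1},
    {"xyz":[0,-0.05,-1.8],"dr":[0,0,0],"grip":1},
    {"xyz":[0,-0.05,-2.4],"dr":[0,0,0],"grip":1},
    {"xyz":[0,-0.05,-2.6],"dr":[0,0,0],"grip":1},
    {"xyz":[0,-0.05,-2.75],"dr":[0,0,0],"grip":1},
    {"xyz":[0,-0.05,-2.9],"dr":[0,0,0],"grip":1},
    {"xyz":[0,-0.05,-3.05],"dr":[0,0,0],"grip":1},
    {"xyz":[0,-0.05,-3.05],"dr":[0,0,0],"grip":1},
  ],
)

```text
t: 2.85
tcp_pos: [581.6, -63.8, 71.6]
ee_rot: [[0.001, 0.561, 0.828], [-0.0, 0.828, -0.561], [-1.0, 0.001, 0.001]]
contact_force: [0.5, 0.5, -0.6]
opening: 0.1
```

>>> arm_command(
  targets=[
    {"xyz":[0,0,-0.07],"dr":[0,0,0],"grip":1},
    {"xyz":[0,0,-0.14],"dr":[0,0,0],"grip":1},
    {"xyz":[0,0,-0.2],"dr":[0,0,0],"grip":1},
  ],
)

```text
t: 3.15
tcp_pos: [581.9, -64.0, 65.9]
ee_rot: [[0.002, 0.561, 0.828], [-0.0, 0.828, -0.561], [-1.0, 0.001, 0.002]]
contact_force: [-4.5, 3.1, 22.3]
opening: -0.2
```

22 N at z = 65.9 means the hard stop is reached. I hold briefly, lift, and look.

>>> arm_command(
  targets=[
    {"xyz":[0,0,-0.03],"dr":[0,0,0],"grip":1},
    {"xyz":[0,0,-0.03],"dr":[0,0,0],"grip":1},
    {"xyz":[0,0,0.5],"dr":[0,0,0],"grip":1},
    {"xyz":[0,0,1.5],"dr":[0,0,0],"grip":1},
    {"xyz":[-0.6,-0.9,2],"dr":[0,0,0],"grip":1},
    {"xyz":[-1.1,-1.6,2],"dr":[0,0,0],"grip":1},
    {"xyz":[-1.3,-1.9,2],"dr":[0,0,0],"grip":1},
    {"xyz":[-1.3,-1.9,2],"dr":[0,0,0],"grip":1},
  ],
)

```text
t: 3.95
tcp_pos: [541.7, -122.2, 124.8]
ee_rot: [[0.0, 0.563, 0.826], [-0.0, 0.826, -0.563], [-1.0, -0.0, 0.0]]
contact_force: [0.0, 0.2, -0.0]
opening: 0.2
```

```bash
cat >> h.py <<'E'
def st():
    s=telemetry.observe();p=s['tcp_pos']
    a=np.radians(55.75);u=np.array([np.cos(a),np.sin(a)]);v=np.array([-u[1],u[0]]);c=np.array([578.7,-66.6])
    print(s['t'],p,'box xy',(p[:2]-c)@u,(p[:2]-c)@v,'F',s['contact_force'])
    return p,u,v,c
E
python3 - <<'E'
from h import *
p,u,v,c=st(); print('to x=-66', (c-66*u-p[:2])/30)
im=snap('side','c')
hsv=cv2.cvtColor(im['color'],cv2.COLOR_BGR2HSV);org=cv2.inRange(hsv,(8,150,120),(22,255,255))
for n in 'ac':
    q=load('side',n);P=pts(q);o=cv2.inRange(cv2.cvtColor(q['color'],cv2.COLOR_BGR2HSV),(8,180,150),(22,255,255))>0
    o[:210]=0;o[240:]=0;o[:,:285]=0;o[:,320:]=0
    print(n,o.sum(),np.median(P[o],0) if o.any() else '')
cv2.imwrite('pics/c_crop.png',cv2.resize(im['color'][130:290,220:380],None,fx=3.7,fy=3.7,interpolation=cv2.INTER_CUBIC))
E
```

```text
3.95 [ 541.69106295 -122.17435552  124.84615962] box xy -66.76600472469771 -0.6863131464847576 F [ 0.0272004   0.16487822 -0.02971937]
to x=-66 [-0.00453961  0.03398107]
a 54 [578.2416955  -64.43605342  77.67425711]
c 7 [572.49060625 -51.65623357  64.40647411]
```

View pics/c_crop.png

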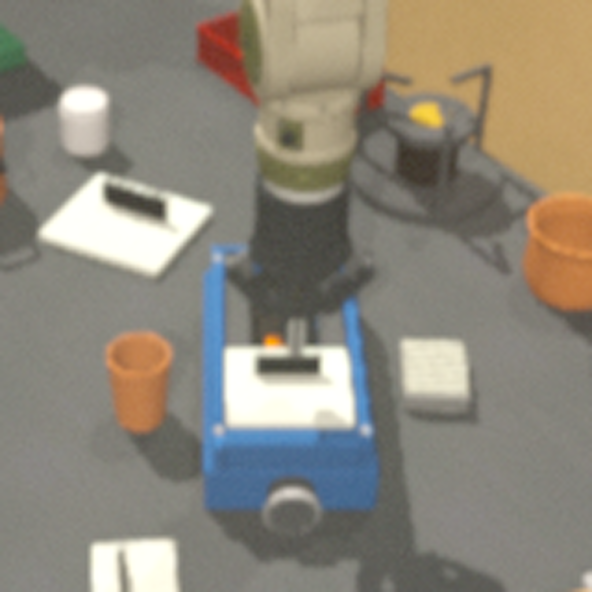

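The tab now sits at about z = 65 (it was 77.7), and the cover is still on its seat. The fingers are 5 mm behind the rib, so I back off slightly and lower to about 6 mm above the cover.

>>> arm_command(
  targets=[
    {"xyz":[-0.08,-0.08,-0.4],"dr":[0,0,0],"grip":1},
    {"xyz":[-0.08,-0.08,-0.9],"dr":[0,0,0],"grip":1},
    {"xyz":[-0.08,-0.08,-1.2],"dr":[0,0,0],"grip":1},
    {"xyz":[-0.08,-0.08,-1.35],"dr":[0,0,0],"grip":1},
    {"xyz":[-0.08,-0.08,-1.35],"dr":[0,0,0],"grip":1},
  ],
)

```text
t: 4.5
tcp_pos: [539.2, -122.8, 83.1]
ee_rot: [[-0.002, 0.561, 0.828], [0.001, 0.828, -0.561], [-1.0, -0.0, -0.002]]
contact_force: [-2.5, -0.3, -0.1]
opening: 0.2
```

```bash
python3 - <<'E'
from h import *
p,u,v,c=st(); print('to x=62', (c+62*u-p[:2])/30, u)
E
```

```text
4.5 [ 539.24054667 -122.81748854   83.11113155] box xy -68.67677452553407 0.9773000614228263 F [-2.45307952 -0.33584576 -0.0700972 ]
to x=62 [2.4784453  3.58220177] [0.56280493 0.82658975]
```

>>> arm_command(
  targets=[
    {"xyz":[0.1,0.14,0],"dr":[0,0,0],"grip":1},
    {"xyz":[0.2,0.29,0],"dr":[0,0,0],"grip":1},
    {"xyz":[0.3,0.43,0],"dr":[0,0,0],"grip":1},
    {"xyz":[0.4,0.58,0],"dr":[0,0,0],"grip":1},
    {"xyz":[0.5,0.72,0],"dr":[0,0,0],"grip":1},
    {"xyz":[0.6,0.87,0],"dr":[0,0,0],"grip":1},
    {"xyz":[0.7,1.01,0],"dr":[0,0,0],"grip":1},
    {"xyz":[0.8,1.16,0],"dr":[0,0,0],"grip":1},
  ],
)

```text
t: 5.3
tcp_pos: [564.1, -88.6, 84.7]
ee_rot: [[0.0, 0.562, 0.827], [-0.001, 0.827, -0.562], [-1.0, -0.0, 0.001]]
contact_force: [-2.0, -2.9, 3.4]
opening: -0.1
```

```bash
python3 - <<'E'
from h import *
p,u,v,c=st(); print('to x=62', (c+62*u-p[:2])/30, u)
im=snap('side','d')
cv2.imwrite('pics/d_crop.png',cv2.resize(im['color'][130:290,220:380],None,fx=3.7,fy=3.7,interpolation=cv2.INTER_CUBIC))
E
```

```text
5.3 [564.12427762 -88.62289597  84.65102898] box xy -26.407188435580647 -0.34645167208000005 F [-1.98213078 -2.88214491  3.43265049]
to x=62 [1.6489876  2.44238201] [0.56280493 0.82658975]
```

View pics/d_crop.png

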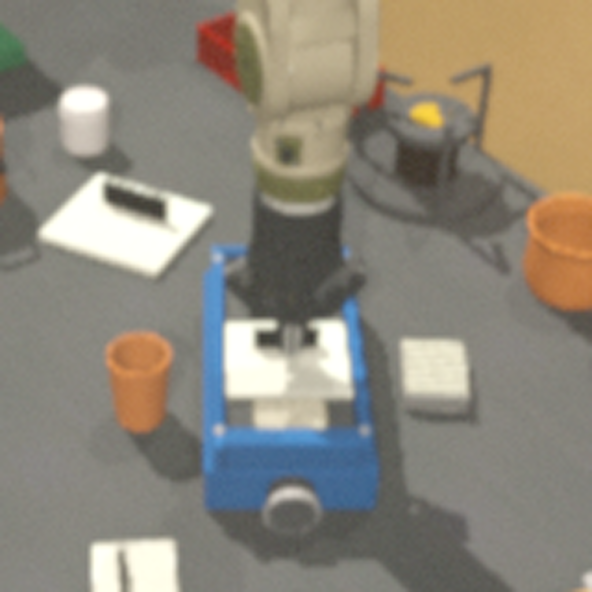

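The cover is sliding flat and over the tab's edge, and the filter shows below it (crop (290,412)). I keep pushing.

>>> arm_command(
  targets=[
    {"xyz":[0.15,0.22,0],"dr":[0,0,0],"grip":1},
    {"xyz":[0.3,0.44,0],"dr":[0,0,0],"grip":1},
    {"xyz":[0.45,0.66,0],"dr":[0,0,0],"grip":1},
    {"xyz":[0.6,0.88,0],"dr":[0,0,0],"grip":1},
    {"xyz":[0.75,1.1,0],"dr":[0,0,0],"grip":1},
    {"xyz":[0.9,1.32,0],"dr":[0,0,0],"grip":1},
    {"xyz":[1.05,1.54,0],"dr":[0,0,0],"grip":1},
    {"xyz":[1.2,1.76,0],"dr":[0,0,0],"grip":1},
  ],
)

```text
t: 6.15
tcp_pos: [600.1, -35.2, 84.3]
ee_rot: [[-0.0, 0.561, 0.828], [-0.0, 0.828, -0.561], [-1.0, -0.0, -0.0]]
contact_force: [-2.1, -3.0, 2.9]
opening: -0.2
```

>>> arm_command(
  targets=[
    {"xyz":[0.1,0.15,0],"dr":[0,0,0],"grip":1},
    {"xyz":[0.2,0.3,0],"dr":[0,0,0],"grip":1},
    {"xyz":[0.3,0.44,0],"dr":[0,0,0],"grip":1},
    {"xyz":[0.4,0.58,0],"dr":[0,0,0],"grip":1},
    {"xyz":[0.4,0.58,0],"dr":[0,0,0],"grip":1},
    {"xyz":[0.4,0.58,0],"dr":[0,0,0],"grip":1},
  ],
)

```text
t: 6.75
tcp_pos: [612.0, -17.8, 84.0]
ee_rot: [[0.0, 0.561, 0.828], [0.001, 0.828, -0.561], [-1.0, 0.001, -0.0]]
contact_force: [0.8, 0.5, -0.2]
opening: -0.1
```

```bash
python3 - <<'E'
from h import *
p,u,v,c=st(); print('to x=62', (c+62*u-p[:2])/30, u)
im=snap('side','e')
cv2.imwrite('pics/e_crop.png',cv2.resize(im['color'][130:290,220:380],None,fx=3.7,fy=3.7,interpolation=cv2.INTER_CUBIC))
E
```

```text
6.75 [611.95209147 -17.79424944  84.01292494] box xy 59.056774045413924 -0.01772102608963195 F [ 0.76421254  0.49609841 -0.20003707]
to x=62 [0.05472714 0.08142713] [0.56280493 0.82658975]
```

View pics/e_crop.png

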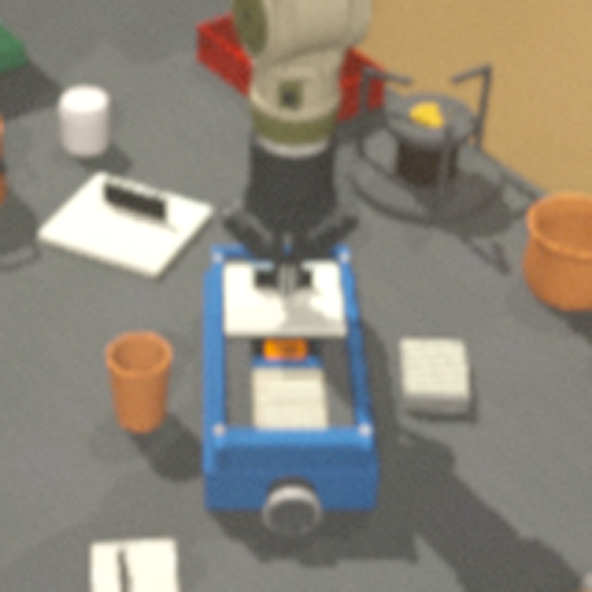

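The filter and the pressed tab are fully exposed and the cover is at about x = 59. I back off from the rib, lift, and clear the view.

>>> arm_command(
  targets=[
    {"xyz":[-0.1,-0.15,0],"dr":[0,0,0],"grip":1},
    {"xyz":[-0.2,-0.3,0],"dr":[0,0,0],"grip":1},
    {"xyz":[-0.2,-0.3,0.8],"dr":[0,0,0],"grip":1},
    {"xyz":[-0.2,-0.3,2],"dr":[0,0,0],"grip":1},
    {"xyz":[-0.2,-0.3,3.5],"dr":[0,0,0],"grip":1},
    {"xyz":[-1.5,0.3,4.5],"dr":[0,0,0],"grip":1},
    {"xyz":[-2.8,1.2,5],"dr":[0,0,0],"grip":1},
    {"xyz":[-4,2.2,5],"dr":[0,0,0],"grip":1},
  ],
)

```text
t: 7.6
tcp_pos: [491.9, 47.1, 237.0]
ee_rot: [[0.005, 0.563, 0.826], [-0.0, 0.826, -0.563], [-1.0, 0.003, 0.004]]
contact_force: [0.2, 0.6, 0.2]
opening: 0.1
```

>>> arm_command(
  targets=[
    {"xyz":[-0.5,1.5,0],"dr":[0,0,0],"grip":1},
    {"xyz":[-1,3,0],"dr":[0,0,0],"grip":1},
    {"xyz":[-1.5,4.4,0],"dr":[0,0,0],"grip":1},
    {"xyz":[-1.5,5.5,0],"dr":[0,0,0],"grip":1},
    {"xyz":[-1.5,6,0],"dr":[0,0,0],"grip":1},
    {"xyz":[-1.5,6,0],"dr":[0,0,0],"grip":1},
    {"xyz":[-1.5,6,0],"dr":[0,0,0],"grip":1},
  ],
)

```text
t: 8.3
tcp_pos: [446.8, 226.8, 234.1]
ee_rot: [[-0.0, 0.561, 0.827], [-0.001, 0.827, -0.561], [-1.0, -0.001, 0.0]]
contact_force: [0.1, -0.3, 0.3]
opening: -0.1
```

```bash
python3 - <<'E'
from h import *
p,u,v,c=st()
im=snap('top','f');P=pts(im);hsv=cv2.cvtColor(im['color'],cv2.COLOR_BGR2HSV)
B=np.stack([(P[...,:2]-c)@u,(P[...,:2]-c)@v,P[...,2]],-1)
rib=(B[...,2]>92)&(B[...,2]<105)&(abs(B[...,0])<140)&(abs(B[...,1])<50)
print('rib',rib.sum(),B[rib].mean(0))
wh=(cv2.inRange(hsv,(0,0,170),(180,40,255))>0)&(abs(B[...,0])<130)&(abs(B[...,1])<56)&(B[...,2]>74)&(B[...,2]<84)
X=B[wh];print('cover',X.min(0),X.max(0)); A=np.c_[X[:,:2],np.ones(len(X))];print('plane',np.linalg.lstsq(A,X[:,2],rcond=None)[0],np.median(X[:,2]))
o=(cv2.inRange(hsv,(8,150,120),(22,255,255))>0)&(abs(B[...,0])<130)&(abs(B[...,1])<56);print('tab',o.sum(),np.median(B[o],0))
cv2.imwrite('pics/f_crop.png',cv2.resize(im['color'][90:290,80:480],None,fx=2,fy=2))
E
```

```text
8.3 [446.83703804 226.81726525 234.12534623] box xy 168.32257889942088 274.13325540228834 F [ 0.08117431 -0.27568377  0.29668993]
rib 68 [75.91235543  0.51189974 98.20688353]
cover [-84.02137297 -55.2411675   74.05575331] [109.1497102   54.82916798  83.945981  ]
plane [ 4.38421675e-03 -4.20676612e-03  7.83480000e+01] 78.54484193046098
tab 109 [ 0.36759808  1.92951464 66.04052883]
```

View pics/f_crop.png

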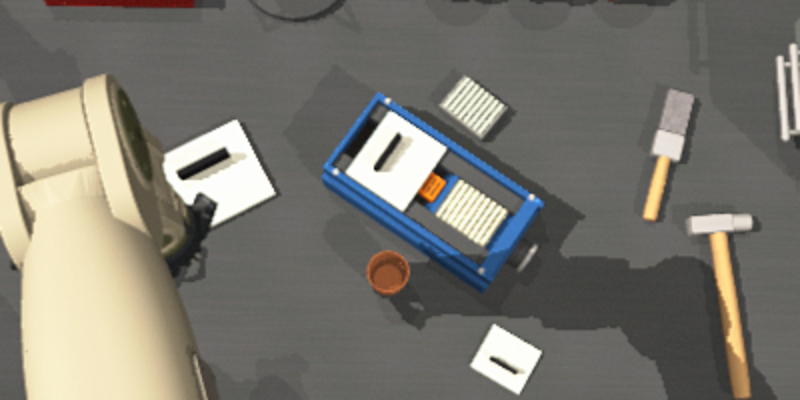

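The cover lies flat in the parking place (crop (395,160)), with its rib at box x = 75.9, so the cover is at about x = 61, y = 0.5. The filter is fully uncovered, the tab is at z = 66, the neighbouring things are unmoved and the arm is clear.

```bash
python3 -c "
from bench import job
print(job.job_done())"
```

```text
the job is handed in; nothing more can be done
None
```

The filter box is open and the job is handed in, at about 8.4 s on the clock; the hand-in reports no verdict. I pressed the orange tab to its hard stop with the shut fingertips. I then pushed the middle-sized cover along its runners by the rib, about 123 mm, and backed off.

**Last checks (top camera, arm clear):**
- **Cover:** origin at about x = 61, y = 0.5 mm in the box's frame. Its top face is at z = 78.5, and the fitted plane slopes under 0.01 rad, so it lies flat.
- **Tab:** top at z = 66, which is fully in.
- **Filter:** completely uncovered.
- **Surroundings:** the beaker, spare filter, mallet and brush look unmoved by eye. The pot, flux jar and tin were outside or hidden in that last picture, so I did not check them at the end. The arm's path passed well above them and I felt no contact there.

**Disagreement:** the white mask's extent in x (-84 to 109 mm) was not usable as a cover edge because it also caught the pale filter or stray pixels. I used the rib position instead, and it agreed with the fingertip position to about 2 mm.

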